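# Dress the display board

### The job

Dress the display board on the counter: stand the two toppled glasses rests upright on the round marks, the tall one centred on the left mark and the short one on the right mark, and lay each magnet pack there is flat in the middle of its own near mark, long side along the mark's long side, which points away from the robot (any pack on any of the four). Tap the untidy pile of wooden tiles until all its edges are in line, and leave it, in the same order, centred on and square with the oblong mark between the rests. Leave the card stand, the dark wallet and the spectacle case where they are.

Things in the scene. Friction and masses are not known exactly. Their poses are not given: they have to be found in the camera images.
- board: fixed pale plywood display board, 260 (x) x 370 (y) x 8 mm, flat on the counter ahead of the robot; origin at the centre of its underside, z up, x away from the robot (within 0.15 rad), y left. Dark inlaid marks: along the far side a round one left, an oblong one in the middle, a round one right; along the near side four oblong ones in a row
- mark_left (a point): centre of a dark mark inlaid flush in the top of the board (8 mm above the counter), x and y along the board's; the far-left round mark, 92 mm across, for the tall rest (board x +68, y +138 mm)
- mark_right (a point): centre of a dark mark inlaid flush in the top of the board (8 mm above the counter), x and y along the board's; the far-right round mark, 92 mm across, for the short rest (board x +68, y -138 mm)
- mark_tiles (a point): centre of a dark mark inlaid flush in the top of the board (8 mm above the counter), x and y along the board's; the far-middle oblong mark, 66 (x) x 74 (y) mm, for the pile of tiles (board x +68, y 0)
- mark_pack0 (a point): centre of a dark mark inlaid flush in the top of the board (8 mm above the counter), x and y along the board's; one of the four near oblong marks, 70 (x) x 58 (y) mm, 90 mm apart, for the packs; number 1 from the left (board x -75, y +135 mm)
- mark_pack1 (a point): centre of a dark mark inlaid flush in the top of the board (8 mm above the counter), x and y along the board's; one of the four near oblong marks, 70 (x) x 58 (y) mm, 90 mm apart, for the packs; number 2 from the left (board x -75, y +45 mm)
- mark_pack2 (a point): centre of a dark mark inlaid flush in the top of the board (8 mm above the counter), x and y along the board's; one of the four near oblong marks, 70 (x) x 58 (y) mm, 90 mm apart, for the packs; number 3 from the left (board x -75, y -45 mm)
- mark_pack3 (a point): centre of a dark mark inlaid flush in the top of the board (8 mm above the counter), x and y along the board's; one of the four near oblong marks, 70 (x) x 58 (y) mm, 90 mm apart, for the packs; number 4 from the left (board x -75, y -135 mm)
- rest_tall: tall glasses rest, 146 mm, 0.11-0.23 kg: brown spectacle pouch, 22 (x) x 48 (y) mm, upright on the middle of a wooden foot 62 (x) x 56 (y) x 6 mm. Origin: centre of the foot's underside; z along the pouch to its top. It starts toppled, left of the board, on a 62 mm edge of the foot and the pouch's narrow side: x level, y up, z level and towards the robot's right (-y) within 0.6 rad
- rest_short: short glasses rest, 111 mm, blue pouch; same foot, pouch thickness, origin, axes, weight and way of lying as rest_tall. The starting places of the two rests are swapped at random
- pack0: oblong pack of wooden magnets (brown wood slices stacked in a film bag, solid and rigid), about 48 (x) x 60 (y) x 33 mm tall, 0.04 to 0.11 kg, lying flat on the counter right of the board; origin at its underside, 2 mm in x and 0 mm in y short of the middle of its outline; z up, y (long side) at first roughly along the robot's x. May be absent
- pack1: oblong pack of wooden magnets (brown wood slices stacked in a film bag, solid and rigid), about 48 (x) x 60 (y) x 27 mm tall, 0.04 to 0.11 kg, lying flat on the counter right of the board; origin at its underside, 0 mm in x and 1 mm in y short of the middle of its outline; z up, y (long side) at first roughly along the robot's x. May be absent
- pack2: oblong pack of wooden magnets (brown wood slices stacked in a film bag, solid and rigid), about 48 (x) x 60 (y) x 39 mm tall, 0.04 to 0.11 kg, lying flat on the counter right of the board; origin at its underside, 2 mm in x and 1 mm in y short of the middle of its outline; z up, y (long side) at first roughly along the robot's x. May be absent
- pack3: oblong pack of wooden magnets (brown wood slices stacked in a film bag, solid and rigid), about 48 (x) x 60 (y) x 28 mm tall, 0.04 to 0.11 kg, lying flat on the counter right of the board; origin at its underside, 3 mm in x and 1 mm in y short of the middle of its outline; z up, y (long side) at first roughly along the robot's x. May be absent
- tile0: thin rectangular smooth waxed wooden sample tile (slides easily), 56 (x) x 64 (y) x 8 mm, 35 g; origin at the centre of its underside, z up. Bottom tile of the pile of three, lying directly on the board, within 30 mm of the far-middle mark, askew
- tile1: thin rectangular smooth waxed wooden sample tile (slides easily), 56 (x) x 64 (y) x 8 mm, 35 g; origin at the centre of its underside, z up. It lies on tile0, 5 to 15 mm and up to 0.1 rad out of line with it
- tile2: thin rectangular smooth waxed wooden sample tile (slides easily), 56 (x) x 64 (y) x 8 mm, 35 g; origin at the centre of its underside, z up. It lies on tile1, 5 to 15 mm and up to 0.1 rad out of line with it
- card_stand: half-round wooden card stand with a white card, 57x110x56 mm, bystander right of the board's far side; loose; origin at the centre of its underside; leave it where it is
- wallet: folded dark leather wallet, 88x109x14 mm, bystander far to the right; loose; origin at the centre of its underside; leave it where it is
- spec_case: three-sided spectacle case, 158x73x56 mm, bystander left of the rests; loose; origin at the centre of its underside; leave it where it is
There are look-alikes about, which are no part of the job. There is more than one size of the rest_short; the job needs the larger. Leave any pink or turquoise look-alike of the pack3 alone.

How it is judged:
By the outcome, as a careful person would: the job done as asked, in the order asked, and still so for the second after the job is handed in, with the robot touching nothing.
Of pack0, pack1, pack2, pack3 only 2 to 4 are there at a start; the rules pass over those that are not, and their reading is None.
At some moment in a run one of pack0, pack1, pack2, pack3 may be knocked a few centimetres aside while the robot is not near it.
Once in a run the grip may slacken for a moment while it holds something.
It also fails if it takes over 210 s, if anything falls off the work surface, if the arm or the gripper's body presses on something with over 40 N, if the wrist force passes 120 N, or if a joint passes its speed limit or range.

### The arm

A 6-joint arm with a two-finger parallel gripper is mounted at the origin on the work surface; the furniture and walls round the work are solid. World frame = base frame: x ahead of the robot, y to its left, z up, the work surface at z = 0. Lengths are in mm, angles in rad, forces in N, time in s.
With the tool pointing down it reaches from about 275 to 825 mm from the base axis. Payload 5.2 kg.
Tool frame: the origin (TCP) lies at the very end of the fingers, on their centre line; the grasp point (between the pads) lies 19 mm behind it; z points along the fingers, y is the line along which they close (so a half turn about z gives the same grasp; the last joint's range is limited). The gripper opens to 93 mm and grips with 3 to 60 N. Pads are 15 mm wide; open, the fingers measure 128 mm over their backs; the gripper's body (75 mm by 188 mm) begins 65 mm behind the grasp point.
Start: joints at [-1.416, 0.259, 1.535, -0, 1.348, -0.203], TCP at [192.639, -515.165, 218.653] pointing down, gripper open.
Joint ranges: [-3.14, 3.14], [-0.91, 2.08], [0.19, 2.58], [-1.22, 4.36], [0.22, 2.71], [-3.12, 3.12]. Speed limits (rad/s): [2.57, 2.57, 3.14, 3.14, 3.14, 3.14].

### API

Orientations are given as [roll, pitch, yaw] about the fixed x, y, z axes, in that order (R = Rz(yaw) Ry(pitch) Rx(roll)).
In Python, from bench import robot gives the robot as it stands. The module is installed in compiled form; this text tells all that it offers. Calls block until the motion is done:
- robot.move_ptp(position, orientation): joint-space move of the TCP to a pose.
- robot.move_linear(position, ori=None, speed=150, f_stop=None): straight line of the TCP; ori=None keeps the orientation; speed is the mean speed in mm/s. With f_stop (N) it stops when the force on the tool has changed by that much, and returns True; else False.
- robot.move_j(angles): joint-space move.
- robot.move_gripper(opening): opening from 0.0 (shut) to 1.0 (fully open); the grip force is fixed at half the most; returns when the fingers have stopped.
- robot.sleep(seconds).
- robot.inverse_kinematics(position, orientation): joint angles nearest the present ones, or None.
- robot.get_image(name): name is "scene" or "side" or "wrist"; returns a dict with "img" (384x512x3 uint8, blue, green, red), "fovy" (degrees; the focal length in pixels is half the picture's height over the tangent of half this angle, whatever the lens; pixels are square), "cx", "cy" (the principal point, pixels), "eye" and "orientation" of the camera in the world. Camera axes: x right, y down, z forward; pixel columns grow to the right and rows downward; lengths in mm; the calibration is good to about 2 mm. The wrist camera is an equidistant fisheye: a pixel r from the principal point sees the ray r / f radians off the axis. A picture is of the moment at which its call begins. There is no depth.
A pose or a line that the arm cannot do raises robot.MotionError and nothing moves.
- robot.hand_in(): hands the job in; it is judged then, once.
Readings, each from a call of its own:
- robot.current_t(): time.
- robot.current_qpos(): joint angles.
- robot.current_joint_vel(): joint speeds.
- robot.current_joint_efforts(): joint torques, N m.
- robot.current_tcp_pos(): TCP position.
- robot.current_eef_rot(): TCP orientation.
- robot.current_contact_force(): force on the tool from outside, world axes, zero at the start.
- robot.current_ft_torque(): the same for the moment, N m.
- robot.current_gripper_width(): opening from 0.0 (shut) to 1.0 (fully open).
- robot.current_finger_force(): force on a finger pad.
Only numpy, scipy, OpenCV 4.12 (cv2) and the standard library are available. Lean on these libraries where they do the work, as an engineer would, in place of code of your own. Each camera call takes 0.05 s, during which the arm holds its last target. There are 200 camera calls.

## Working session

There is one attempt and no reset: what is moved stays moved. The work goes in short steps, each a Python script; the robot and the scene stay as the last script left them, time stands still between calls to the robot, and variables do not carry over. Pictures are saved under pics/ and viewed, at most 14 in all, crops included, and the job is handed in when it is done.

```bash
ls; mkdir -p pics; cat > h.py <<'E'
import numpy as np, cv2
from scipy.spatial.transform import Rotation as Ro
from bench import robot
def cam(n):
    d=robot.get_image(n); return d
def ray(d,u,v,wrist=False):
    f=192/np.tan(np.radians(d['fovy'])/2)
    a=np.array([u-d['cx'],v-d['cy']],float)
    if wrist:
        r=np.hypot(*a); th=r/f
        c=np.array([*(a/max(r,1e-9)*np.sin(th)),np.cos(th)])
    else: c=np.array([a[0]/f,a[1]/f,1.])
    R=Ro.from_euler('xyz',d['orientation']).as_matrix()
    return np.array(d['eye'],float),R@c
def topl(d,u,v,z,wrist=False):
    o,r=ray(d,u,v,wrist); return o+r*(z-o[2])/r[2]
def proj(d,p,wrist=False):
    f=192/np.tan(np.radians(d['fovy'])/2)
    R=Ro.from_euler('xyz',d['orientation']).as_matrix()
    c=R.T@(np.array(p,float)-d['eye'])
    if wrist:
        h=np.hypot(c[0],c[1]); th=np.arctan2(h,c[2]); s=f*th/max(h,1e-9)
        return np.array([d['cx']+c[0]*s,d['cy']+c[1]*s])
    return np.array([d['cx']+f*c[0]/c[2],d['cy']+f*c[1]/c[2]])
E
python3 - <<'E'
from h import *
ims=[]
for n in ['scene','side','wrist']:
    d=cam(n); print(n,{k:(np.round(v,3) if k!='img' else 0) for k,v in d.items()})
    cv2.imwrite(f'pics/{n}0.png',cv2.resize(d['img'],(800,600),interpolation=cv2.INTER_CUBIC))
print(robot.current_eef_rot(),robot.current_t())
E
```

```text
pics
scene {'img': 0, 'fovy': np.float64(44.409), 'cx': np.float64(255.612), 'cy': np.float64(190.687), 'eye': array([-558.649, -777.576,  965.249]), 'orientation': array([-2.146,  0.009, -0.997])}
side {'img': 0, 'fovy': np.float64(45.749), 'cx': np.float64(258.804), 'cy': np.float64(187.751), 'eye': array([  131.065, -1496.742,  1007.116]), 'orientation': array([-2.123, -0.015, -0.309])}
wrist {'img': 0, 'fovy': np.float64(65.706), 'cx': np.float64(257.415), 'cy': np.float64(190.104), 'eye': array([ 259.349, -490.148,  384.156]), 'orientation': array([ 2.883e+00,  2.000e-03, -1.212e+00])}
[-3.14024206e+00 -2.88193216e-04  3.57807843e-01] 0.15
```

View pics/scene0.png

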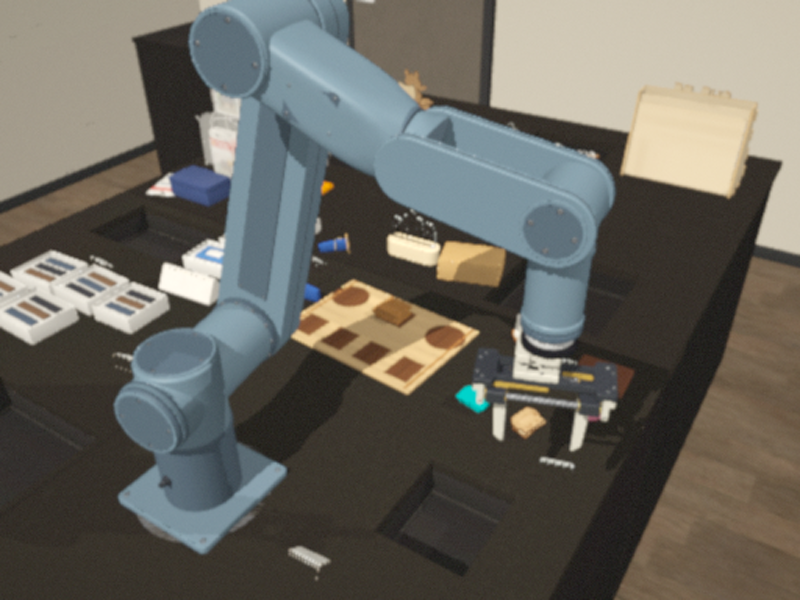

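View pics/side0.png

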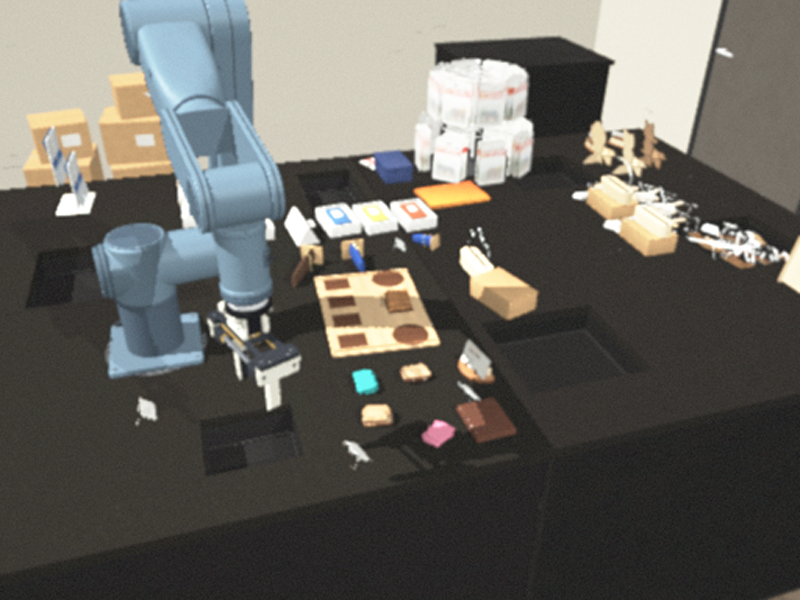

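The side view shows the board, its tile pile and two natural-wood packs at about (415,372) and (377,415), with turquoise and pink decoys beside them. Left of the board are a brown rest (305,262), a blue one (355,255) and another blue one (425,240). Next I'll get rough positions and look closer with the wrist camera.

```bash
python3 - <<'E'
from h import *
d=cam('side')
for n,u,v,z in [('packA',415,372,15),('packB',377,415,15),('turq',365,381,15),('pink',438,433,15),('wallet',487,420,10),('card',476,362,20),('tiles',398,300,25),('mL',388,278,8),('mR',410,334,8),('m0',336,284,8),('m3',352,341,8),('brown',305,262,25),('blue',355,255,25),('blue2',425,240,20)]:
    print(n,topl(d,u/1.5625,v/1.5625,z).round())
def look(p,yaw,name):
    robot.move_ptp(p,[np.pi,0,yaw]); w=cam('wrist')
    np.save(f'pics/{name}.npy',w,allow_pickle=True)
    cv2.imwrite(f'pics/{name}.png',cv2.resize(w['img'],(800,600),interpolation=cv2.INTER_CUBIC))
    print(name,np.round(w['eye']),robot.current_t())
look([430,-270,330],0,'w1')
look([480,0,330],0,'w2')
look([480,280,330],0,'w3')
E
```

```text
packA [ 554. -296.   15.]
packB [ 433. -411.   15.]
turq [ 438. -295.   15.]
pink [ 536. -499.   15.]
wallet [ 649. -486.   10.]
card [ 698. -307.   20.]
tiles [603. -10.  25.]
mL [619. 133.   8.]
mR [ 593. -142.    8.]
m0 [473. 142.   8.]
m3 [ 450. -130.    8.]
brown [411. 256.  25.]
blue [556. 257.  25.]
blue2 [784. 299.  20.]
w1 [ 501. -271.  496.] 1.6
w2 [551.  -1. 496.] 2.7167
w3 [552. 279. 496.] 3.85
```

```bash
python3 -c "
import cv2,numpy as np
a=[cv2.resize(np.load(f'pics/w{i}.npy',allow_pickle=True).item()['img'],(400,300)) for i in (1,2,3)]
cv2.imwrite('pics/m.png',np.vstack([np.hstack(a[:2]),np.hstack([a[2],a[2]*0])]))"
```

```text
(no output)
```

View pics/m.png

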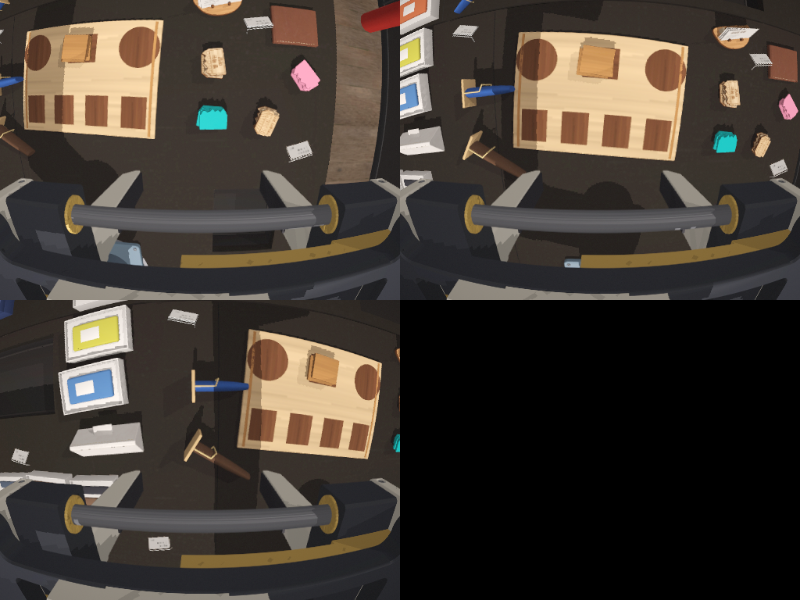

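The wrist views show two packs on the right (natural wood), the board with its askew pile, and the blue rest with the tall brown one below it left of the board. The spectacle case is grey, further left. I'll segment these for exact poses.

```bash
cat >> h.py <<'E'
def pts(d,c,z): return np.array([topl(d,u,v,z,True)[:2] for u,v in c.reshape(-1,2)],np.float32)
def rects(d,mask,z,amin=60):
    out=[]
    cs,_=cv2.findContours(mask.astype(np.uint8),cv2.RETR_EXTERNAL,cv2.CHAIN_APPROX_NONE)
    for c in cs:
        if cv2.contourArea(c)<amin: continue
        r=cv2.minAreaRect(pts(d,c,z)); m=cv2.moments(c)
        w,h=r[1]; a=r[2]
        if h>w: w,h=h,w; a+=90
        a=(a+90)%180-90
        out.append((np.round(r[0],1),np.round([w,h],1),round(a,1),np.round([m['m10']/m['m00'],m['m01']/m['m00']])))
    return out
E
python3 - <<'E'
from h import *
L=lambda n:np.load(f'pics/{n}.npy',allow_pickle=True).item()
for n,z in (('w2',8),('w1',30),('w3',50)):
    d=L(n); hsv=cv2.cvtColor(d['img'],cv2.COLOR_BGR2HSV); H,S,V=[hsv[...,i].astype(int) for i in range(3)]
    im=d['img'].astype(int); 
    if n=='w2':
        for u,v in [(172,77),(224,166),(343,90),(250,60),(230,100),(256,80),(290,65)]: print((u,v),hsv[v,u])
        m=(H<14)&(S>105)&(V>50); cv2.imwrite('pics/mk.png',m*255)
    elif n=='w1':
        for u,v in [(272,78),(340,154),(267,72)]: print((u,v),hsv[v,u])
        m=(H<25)&(H>10)&(S>50)&(V>110)
    else: m=(H>105)&(H<130)&(S>120)
    m=m.copy(); m[215:]=False
    for r in rects(d,m,z): print(n,r)
E
```

```text
(172, 77) [ 10 132  79]
(224, 166) [ 10 144 135]
(343, 90) [ 11 145 137]
(250, 60) [ 15 142 205]
(230, 100) [ 17  85 223]
(256, 80) [ 16 143 211]
(290, 65) [ 18  79 244]
w2 (array([389.4, 235.6]), array([91.1, 32.6]), 62.0, array([126., 205.]))
w2 (array([422.9, 291.1]), array([52.1, 29.1]), 59.4, array([101., 190.]))
w2 (array([ 452.4, -123. ]), array([68.3, 56.9]), -4.4, array([329., 173.]))
w2 (array([460.3, -33. ]), array([68.9, 56.9]), -5.0, array([276., 168.]))
w2 (array([467.6,  56.3]), array([68.4, 56.9]), -4.3, array([223., 163.]))
w2 (array([475. , 146.3]), array([69.1, 56. ]), -3.8, array([171., 160.]))
w2 (array([ 594.9, -137.4]), array([89.8, 88.8]), 29.1, array([338.,  89.]))
w2 (array([603.7, -28.3]), array([64.5, 19.3]), -7.4, array([276.,  82.]))
w2 (array([ 650.9, -475.4]), array([118.2,  89.6]), -88.2, array([489.,  82.]))
w2 (array([618. , 137.4]), array([90.3, 90.3]), 17.0, array([174.,  76.]))
w2 (array([820.8, 516.9]), array([117.5,  62.7]), -85.9, array([16., 12.]))
(272, 78) [ 16 111 204]
(340, 154) [ 17  90 236]
(267, 72) [ 17  77 234]
w1 (array([ 382.5, -643.3]), array([145.1, 108.8]), 89.9, array([451., 187.]))
w1 (array([ 435.2, -404.6]), array([59.8, 49.9]), -13.9, array([341., 155.]))
w1 (array([ 551.9, -293.9]), array([62.6, 48.1]), 3.5, array([273.,  81.]))
w1 (array([536.2,  -7.7]), array([354.9, 249. ]), 85.1, array([120., 100.]))
w1 (array([ 582.4, -642.6]), array([279.2, 146.1]), 0.2, array([456.,  97.]))
w1 (array([ 671.1, -303.3]), array([98.5, 34.9]), -88.2, array([282.,  11.]))
w3 (array([557.5, 239.6]), array([100.6,  19.6]), -89.2, array([289., 111.]))
w3 (array([563.3, 271.3]), array([37.1,  7.5]), -89.8, array([263., 105.]))
w3 (array([564.5, 509.2]), array([106.1,  54.9]), -83.8, array([114., 110.]))[ WARN:0@0.248] global loadsave.cpp:1063 imwrite_ Unsupported depth image for selected encoder is fallbacked to CV_8U.
```

```bash
cat >> h.py <<'E'
B=np.array([[68,138],[68,-138],[-75,135],[-75,45],[-75,-45],[-75,-135]],float)
W=np.array([[618,137.4],[594.9,-137.4],[475,146.3],[467.6,56.3],[460.3,-33],[452.4,-123]])
U,_,Vt=np.linalg.svd((B-B.mean(0)).T@(W-W.mean(0))); RB=(U@Vt).T; TB=W.mean(0)-RB@B.mean(0)
YB=np.arctan2(RB[1,0],RB[0,0])
def bw(x,y): return RB@np.array([x,y],float)+TB
def hsv3(d):
    h=cv2.cvtColor(d['img'],cv2.COLOR_BGR2HSV).astype(int); return h[...,0],h[...,1],h[...,2]
E
python3 - <<'E'
from h import *
print('board',TB,YB,np.abs(B@RB.T+TB-W).max())
for p,n in (([470,250,240],'b1'),([340,245,240],'b2')):
    robot.move_ptp(p,[np.pi,0,0]); d=cam('wrist'); np.save(f'pics/{n}.npy',d,allow_pickle=True)
    H,S,V=hsv3(d)
    print(np.round(d['eye']))
    m=((H>105)&(H<130)&(S>120)) if n=='b1' else ((H<14)&(S>70)&(V>25)&(V<130))
    m[215:]=0
    for r in rects(d,m,50): print(n,r)
    f=(H>12)&(H<25)&(S>40)&(V>110); f[215:]=0
    for r in rects(d,f,56): print(n,'foot',r)
a=[np.load(f'pics/{n}.npy',allow_pickle=True).item()['img'][:240] for n in('b1','b2')]
cv2.imwrite('pics/bb.png',np.vstack(a))
E
```

```text
board [538.60563291   5.49734312] -0.0831197100012738 0.27185233094684236
[542. 249. 407.]
b1 (array([556.5, 239.6]), array([101.7,  20. ]), -87.3, array([270., 103.]))
b1 (array([563.3, 271.1]), array([38.2,  7. ]), -88.6, array([240.,  96.]))
b1 (array([563.8, 505.3]), array([106.1,  54.5]), -83.8, array([ 72., 107.]))
b1 foot (array([433.6, 274. ]), array([65.2, 54.5]), -31.8, array([227., 196.]))
b1 foot (array([556.3, 271.5]), array([60.9, 50.3]), -0.5, array([224., 101.]))
b1 foot (array([539. ,  35.2]), array([325.4, 228.7]), 85.2, array([398., 120.]))
[412. 246. 409.]
b2 (array([399.3, 235. ]), array([135.7,  21.4]), 58.8, array([270., 128.]))
b2 (array([429.7, 272.6]), array([39.1,  9.1]), 58.2, array([236., 100.]))
b2 (array([449.3, -74.1]), array([61.5, 31. ]), -5.5, array([478., 103.]))
b2 (array([456.1,   6.9]), array([61.9, 29.9]), -7.3, array([436.,  90.]))
b2 (array([463. ,  87.2]), array([61. , 28.9]), -4.9, array([385.,  76.]))
b2 (array([469.1, 157. ]), array([62.8, 51.2]), -4.1, array([331.,  71.]))
b2 (array([576.7, -86.9]), array([81. , 58.4]), -6.9, array([481.,  23.]))
b2 (array([560.2, 146.4]), array([43.6,  7.4]), -83.0, array([339.,   2.]))
b2 foot (array([424.5, 276.5]), array([62.1, 51.5]), -31.6, array([222.,  98.]))
b2 foot (array([522.6,  34.8]), array([325.4, 228.7]), 85.2, array([400.,  64.]))
b2 foot (array([533.1, 283.3]), array([45.4, 29. ]), -2.5, array([220.,  17.]))
```

View pics/bb.png

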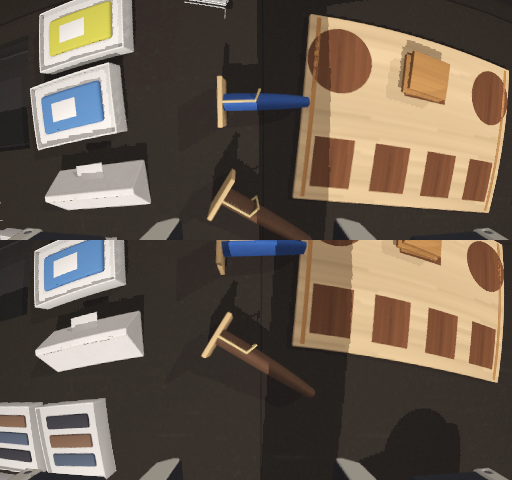

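```bash
cat >> h.py <<'E'
RT=dict(tall=dict(o=(439,300.5),ang=-121.5,tilt=4/140,s=85,mark=bw(68,138)),
        short=dict(o=(557,299),ang=-88.3,tilt=4/105,s=62,mark=bw(68,-138)))
def tool_in_rest(a):
    z=np.array([0,-np.cos(a),-np.sin(a)]); y=np.array([-1.,0,0]); return np.stack([np.cross(y,z),y,z],1)
def rest_start(r):
    t=np.radians(r['ang']); z=np.array([np.cos(t)*np.cos(r['tilt']),np.sin(t)*np.cos(r['tilt']),-np.sin(r['tilt'])])
    x=np.cross([0,0,1],z); x/=np.linalg.norm(x); y=np.cross(z,x)
    return np.stack([x,y,z],1),np.array([*r['o'],28.])
def tool_pose(R,o,s,a):
    T=R@tool_in_rest(a); p=o+R[:,2]*s+T[:,2]*19
    return p,Ro.from_matrix(T).as_euler('xyz')
E
python3 - <<'E'
from h import *
for n,r in RT.items():
    R,o=rest_start(r)
    for a in (0,15,30,45,60):
        ar=np.radians(a); p,e=tool_pose(R,o,r['s'],ar); q=robot.inverse_kinematics(list(p),list(e))
        res=[]
        for ps in (0,-30,30,60,90,120,-60):
            R2=Ro.from_euler('z',YB+np.radians(ps)).as_matrix()
            ok=[]
            for h in (8,60):
                p2,e2=tool_pose(R2,np.array([*r['mark'],h]),r['s'],ar); ok.append(robot.inverse_kinematics(list(p2),list(e2)) is not None)
            res.append((ps,*map(int,ok)))
        print(n,a,p.round(),None if q is None else np.round(q,2),res)
E
```

```text
tall 0 [395. 229.   7.] [ 0.26  0.35  2.03  0.03  0.74 -2.35] [(0, 1, 1), (-30, 1, 1), (30, 0, 0), (60, 1, 1), (90, 1, 1), (120, 1, 1), (-60, 0, 0)]
tall 15 [397. 233.   7.] [ 0.09  0.28  2.22  0.48  0.52 -2.91] [(0, 1, 1), (-30, 1, 1), (30, 0, 0), (60, 0, 0), (90, 1, 1), (120, 1, 1), (-60, 0, 0)]
tall 30 [400. 237.   9.] [-0.13  0.3   2.4   1.22  0.53  2.45] [(0, 1, 1), (-30, 1, 1), (30, 1, 1), (60, 0, 0), (90, 1, 1), (120, 1, 1), (-60, 1, 1)]
tall 45 [402. 240.  13.] [-0.39  0.49  2.54  1.62  0.8   1.73] [(0, 1, 1), (-30, 1, 1), (30, 1, 1), (60, 0, 1), (90, 0, 0), (120, 1, 1), (-60, 1, 1)]
tall 60 [403. 242.  17.] None [(0, 1, 1), (-30, 1, 1), (30, 1, 1), (60, 1, 1), (90, 1, 1), (120, 1, 1), (-60, 1, 1)]
short 0 [559. 238.   7.] [ 0.2   0.56  1.64  0.05  0.93 -3.  ] [(0, 0, 0), (-30, 1, 1), (30, 0, 0), (60, 1, 1), (90, 1, 1), (120, 1, 1), (-60, 1, 1)]
short 15 [559. 243.   7.] [0.04 0.55 1.72 0.38 0.91 2.91] [(0, 0, 0), (-30, 1, 1), (30, 0, 0), (60, 1, 1), (90, 1, 1), (120, 1, 1), (-60, 1, 1)]
short 30 [559. 247.  10.] [-0.11  0.59  1.77  0.68  0.99  2.56] [(0, 1, 1), (-30, 1, 1), (30, 0, 0), (60, 1, 1), (90, 1, 1), (120, 1, 1), (-60, 1, 1)]
short 45 [558. 251.  13.] [-0.23  0.69  1.79  0.9   1.14  2.29] [(0, 1, 1), (-30, 1, 1), (30, 0, 1), (60, 1, 0), (90, 1, 1), (120, 1, 1), (-60, 1, 1)]
short 60 [558. 254.  17.] [-0.32  0.83  1.77  1.03  1.32  2.1 ] [(0, 1, 1), (-30, 1, 1), (30, 1, 1), (60, 1, 1), (90, 1, 1), (120, 1, 1), (-60, 1, 1)]<sys>:0: UserWarning: Gimbal lock detected. Setting third angle to zero since it is not possible to uniquely determine all angles.
```

```bash
cat >> h.py <<'E'
def lin(p,e=None,**k): return robot.move_linear([float(v) for v in p],None if e is None else [float(v) for v in e],**k)
def ptp(p,e): return robot.move_ptp([float(v) for v in p],[float(v) for v in e])
def stat(s): print(s,'t',round(robot.current_t(),1),'w',round(robot.current_gripper_width()*93,1),'ff',np.round(robot.current_finger_force(),1),'F',np.round(robot.current_contact_force(),1),np.round(robot.current_tcp_pos(),1))
def do_rest(n,a=np.radians(30),psi=0):
    r=RT[n]; R,o=rest_start(r); p,e=tool_pose(R,o,r['s'],a); T=Ro.from_euler('xyz',e).as_matrix()
    robot.move_gripper(.62)
    ptp(p-T[:,2]*120,e); hit=lin(p,e,speed=100,f_stop=10); stat('at grasp %s'%hit)
    robot.move_gripper(0.); stat('gripped')
    up=np.array([0,0,1])
    lin(p+up*180,e,speed=150); stat('lifted')
    R2=Ro.from_euler('z',YB+psi).as_matrix()
    m=lambda h:tool_pose(R2,np.array([*r['mark'],h]),r['s'],a)
    ptp(*m(110)); stat('over'); d=cam('side'); cv2.imwrite(f'pics/over_{n}.png',d['img'])
    lin(m(20)[0],speed=120); hit=lin(m(2)[0],speed=25,f_stop=4); stat('down %s'%hit)
def release(n,back=110):
    robot.move_gripper(.6); e=robot.current_eef_rot(); T=Ro.from_euler('xyz',e).as_matrix()
    p=np.array(robot.current_tcp_pos()); lin(p-T[:,2]*back,speed=150); stat('released')
E
python3 - <<'E'
from h import *
do_rest('tall')
d=cam('side'); s=cam('scene')
def crop(d,p):
    u,v=proj(d,p); u,v=int(u),int(v); im=d['img'][max(v-75,0):v+75,max(u-75,0):u+75]; return cv2.resize(im,(400,400))
p=[*RT['tall']['mark'],70]
cv2.imwrite('pics/t1.png',np.hstack([crop(d,p),crop(s,p)]))
E
```

```text
at grasp False t 8.0 w 57.7 ff 0.0 F [-1.  -0.7  0.5] [399.8 236.7   9.6]
gripped t 8.7 w 19.6 ff 30.0 F [-1.2  0.3  1.4] [399.9 236.5   9.4]Traceback (most recent call last):
  File "<stdin>", line 2, in <module>
  File "h.py", line 64, in do_rest
    lin(p+up*180,e,speed=150); stat('lifted')
    ~~~^^^^^^^^^^^^^^^^^^^^^^
  File "h.py", line 55, in lin
    def lin(p,e=None,**k): return robot.move_linear([float(v) for v in p],None if e is None else [float(v) for v in e],**k)
                                  ~~~~~~~~~~~~~~~~~^^^^^^^^^^^^^^^^^^^^^^^^^^^^^^^^^^^^^^^^^^^^^^^^^^^^^^^^^^^^^^^^^^^^^^^^
bench.MotionError: the arm cannot follow that straight line within its joint ranges
```

```bash
sed -i 's/    lin(p+up\*180,e,speed=150); stat/    lin(p-T[:,2]*120+(up*60 if n=="short" else 0),e,speed=150); stat/' h.py
cat >> h.py <<'E'
def crop(d,p):
    u,v=proj(d,p); u,v=int(u),int(v); im=d['img'][max(v-75,0):v+75,max(u-75,0):u+75]; return cv2.resize(im,(400,400))
def snap(p,f):
    cv2.imwrite(f,np.hstack([crop(cam('side'),p),crop(cam('scene'),p)]))
E
python3 - <<'E'
import h
from h import *
src=open('h.py').read()
n='tall';a=np.radians(30);r=RT[n]; R,o=rest_start(r); p,e=tool_pose(R,o,r['s'],a); T=Ro.from_euler('xyz',e).as_matrix()
lin(p-T[:,2]*120,e,speed=150); stat('lifted')
R2=Ro.from_euler('z',YB).as_matrix()
m=lambda h:tool_pose(R2,np.array([*r['mark'],h]),r['s'],a)
ptp(*m(110)); stat('over')
lin(m(20)[0],speed=120); hit=lin(m(2)[0],speed=25,f_stop=4); stat('down %s'%hit)
snap([*r['mark'],70],'pics/t1.png')
E
```

```text
lifted t 9.6 w 19.2 ff 30.0 F [ 0.4  0.2 -1.7] [366.6 183.1 111.1]
over t 14.0 w 19.2 ff 30.0 F [-0.3 -1.1 -1.6] [616.5 120.8 185.6]
down True t 15.5 w 19.4 ff 30.0 F [0.2 2.9 4.2] [616.6 120.9  83.9]
```

View pics/t1.png

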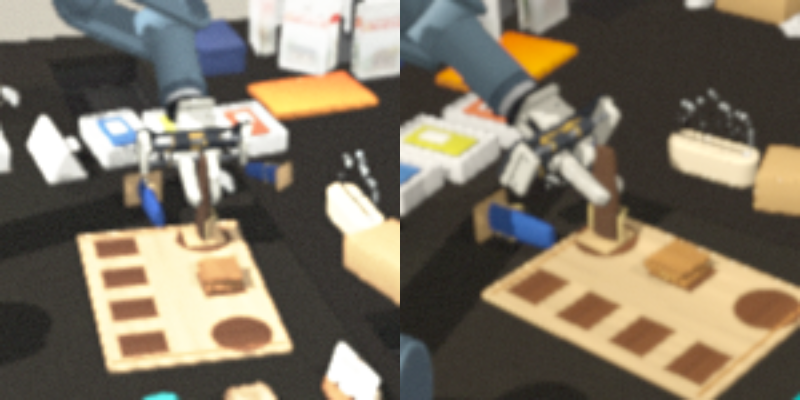

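The tall rest stands on the left mark and the force stop came at the expected height. I'll release it. The short rest gets a steeper grasp so the gripper body stays clear of the tall one.

```bash
python3 - <<'E'
from h import *
release('tall')
r=RT['short']; s=64
R,o=rest_start(r); up=np.array([0,0,1.])
for a in (0,8,12):
  ar=np.radians(a); p,e=tool_pose(R,o,s,ar)
  for H in (0,120,200):
    q=robot.inverse_kinematics(list(p+up*H),list(e)); print(a,H,None if q is None else np.round(q,2))
  for ps in (60,75,90,100):
    R2=Ro.from_euler('z',YB+np.radians(ps)).as_matrix()
    out=[]
    for h in (8,60,120): 
        q=robot.inverse_kinematics(*[list(v) for v in tool_pose(R2,np.array([*r['mark'],h]),s,ar)]); out.append(None if q is None else np.round(q,2).tolist())
    q=robot.inverse_kinematics(*[list(v) for v in tool_pose(R2,np.array([430,60,270]),s,ar)])
    print(a,ps,out,'via',None if q is None else np.round(q,2).tolist())
E
```

```text
released t 17.2 w 55.9 ff 0.0 F [0.8 0.3 0. ] [623.8 215.4 137.1]
0 0 [ 0.19  0.56  1.65  0.05  0.93 -3.01]
0 120 [ 0.19  0.42  1.53  0.04  1.18 -2.99]
0 200 [ 0.19  0.36  1.42  0.04  1.35 -2.99]
0 60 [[-0.17, 1.11, 2.33, 3.6, 1.84, -1.44], [-0.17, 0.96, 2.38, 3.59, 1.75, -1.49], [-0.17, 0.76, 2.41, 3.58, 1.6, -1.56]] via None
0 75 [[-0.5, 1.19, 2.44, 2.97, 2.05, -1.65], [-0.5, 1.03, 2.49, 2.97, 1.94, -1.63], [-0.5, 0.81, 2.53, 2.98, 1.77, -1.6]] via None
0 90 [[-0.83, 1.18, 2.43, 2.33, 1.91, -1.91], [-0.83, 1.02, 2.49, 2.36, 1.84, -1.83], [-0.83, 0.81, 2.52, 2.38, 1.71, -1.7]] via None
0 100 [[-0.98, 1.13, 2.37, 2.05, 1.74, -1.88], [-0.98, 0.97, 2.41, 2.06, 1.69, -1.79], [-0.98, 0.77, 2.45, 2.07, 1.61, -1.64]] via None
8 0 [0.11 0.55 1.69 0.23 0.9  3.08]
8 120 None
8 200 [ 0.11  0.34  1.47  0.18  1.32 -3.1 ]
8 60 [[-0.17, 0.96, 2.37, 3.57, 1.61, -1.49], [-0.17, 0.8, 2.4, 3.57, 1.49, -1.54], [-0.17, 0.6, 2.41, 3.59, 1.31, -1.63]] via None
8 75 [[-0.5, 1.03, 2.48, 2.99, 1.8, -1.63], [-0.5, 0.85, 2.52, 2.99, 1.65, -1.61], [-0.5, 0.61, 2.53, 2.99, 1.43, -1.57]] via [0.46, -0.08, 2.55, 4
[... 396 characters left out ...]
]
12 60 [[-0.18, 0.89, 2.38, 3.56, 1.48, -1.52], [-0.18, 0.72, 2.4, 3.57, 1.34, -1.58], [-0.18, 0.52, 2.4, 3.6, 1.16, -1.67]] via None
12 75 [[-0.5, 0.95, 2.49, 2.99, 1.65, -1.61], [-0.5, 0.75, 2.51, 2.99, 1.49, -1.59], [-0.5, 0.52, 2.51, 2.99, 1.25, -1.55]] via [0.44, -0.16, 2.51, 4.26, 0.88, -2.28]
12 90 [[-0.81, 0.94, 2.48, 2.43, 1.57, -1.76], [-0.81, 0.75, 2.51, 2.42, 1.45, -1.65], [-0.81, 0.52, 2.5, 2.39, 1.27, -1.49]] via None
12 100 [[-0.95, 0.9, 2.41, 2.12, 1.45, -1.72], [-0.95, 0.73, 2.44, 2.1, 1.37, -1.59], [-0.95, 0.52, 2.43, 2.05, 1.27, -1.4]] via None<sys>:0: UserWarning: Gimbal lock detected. Setting third angle to zero since it is not possible to uniquely determine all angles.
```

```bash
python3 - <<'E'
from h import *
r=RT['short']; r['s']=s=76; a=0.
R,o=rest_start(r); up=np.array([0,0,1.]); p,e=tool_pose(R,o,s,a)
ptp(p+up*160,e)
robot.move_gripper(.62)
hit=lin(p,e,speed=120,f_stop=10); stat('at %s'%hit)
robot.move_gripper(0.); stat('grip')
lin(p+up*200,e,speed=150); stat('lift')
try: lin(p+np.array([-120,-20,220]),e,speed=150)
except Exception as x: print(x)
stat('retr')
R2=Ro.from_euler('z',YB+np.pi/2).as_matrix()
m=lambda h:tool_pose(R2,np.array([*r['mark'],h]),s,a)
ptp(*m(120)); stat('over')
print(np.round(robot.current_qpos(),2))
snap([*r['mark'],110],'pics/t2.png')
E
```

```text
at False t 19.8 w 57.5 ff 0.0 F [ 0.8 -0.  -0.3] [559.9 223.9   6.9]
grip t 20.5 w 18.6 ff 29.9 F [-0.5 -0.4 -0.2] [559.2 223.8   6.1]
lift t 22.0 w 18.4 ff 29.9 F [ 0.5  0.7 -1.5] [558.6 223.7 205. ]
retr t 23.0 w 18.1 ff 29.9 F [ 0.5 -0.  -1.7] [440.  203.8 226.1]
over t 25.0 w 18.4 ff 29.9 F [-0.1 -0.6 -1.7] [ 614.2 -138.7  196.1]
[-0.83  0.76  2.52  2.38  1.68 -1.67]<stdin>:14: UserWarning: Gimbal lock detected. Setting third angle to zero since it is not possible to uniquely determine all angles.
```

View pics/t2.png

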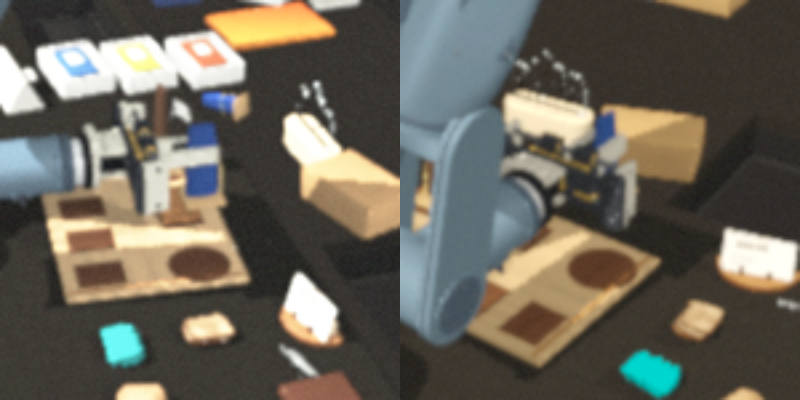

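```bash
python3 -W ignore - <<'E'
from h import *
r=RT['short']; s=76; a=0.
R2=Ro.from_euler('z',YB+np.pi/2).as_matrix()
m=lambda h:tool_pose(R2,np.array([*r['mark'],h]),s,a)
t0=np.array(robot.current_joint_efforts())
lin(m(25)[0],speed=100); stat('25')
print(np.round(np.array(robot.current_joint_efforts())-t0,1))
snap([520,-138,80],'pics/t3.png')
E
```

```text
25 t 26.2 w 18.2 ff 29.9 F [ 0.7  0.1 -1.2] [ 613.9 -139.2  101.5]
[ 0.1 -4.   7.7 -1.1 -0.3 -0. ]
```

View pics/t3.png

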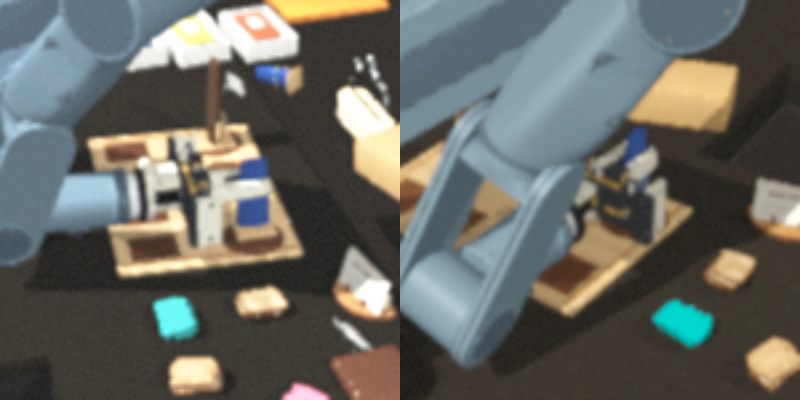

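The rest is upright just above the mark and the wrist housing (about 50 mm radius) will clear the counter, so I'll go on down.

```bash
python3 -W ignore - <<'E'
from h import *
r=RT['short']; s=76; a=0.
R2=Ro.from_euler('z',YB+np.pi/2).as_matrix()
m=lambda h:tool_pose(R2,np.array([*r['mark'],h]),s,a)
hit=lin(m(3)[0],speed=25,f_stop=4); stat('down %s'%hit)
release('short',100)
p=np.array(robot.current_tcp_pos()); lin(p+[0,0,150]); stat('up')
ptp([470,0,330],[np.pi,0,0])
d=cam('wrist'); np.save('pics/c1.npy',d,allow_pickle=True)
cv2.imwrite('pics/c1.png',cv2.resize(d['img'][:230],None,fx=1.5,fy=1.5))
E
```

```text
down True t 27.0 w 18.3 ff 30.0 F [ 2.  -0.2  4.5] [ 614.1 -139.5   82.9]Traceback (most recent call last):
  File "<stdin>", line 6, in <module>
  File "h.py", line 71, in release
    p=np.array(robot.current_tcp_pos()); lin(p-T[:,2]*back,speed=150); stat('released')
                                         ~~~^^^^^^^^^^^^^^^^^^^^^^^^^
  File "h.py", line 55, in lin
    def lin(p,e=None,**k): return robot.move_linear([float(v) for v in p],None if e is None else [float(v) for v in e],**k)
                                  ~~~~~~~~~~~~~~~~~^^^^^^^^^^^^^^^^^^^^^^^^^^^^^^^^^^^^^^^^^^^^^^^^^^^^^^^^^^^^^^^^^^^^^^^^
bench.MotionError: the arm cannot follow that straight line within its joint ranges
```

```bash
python3 -W ignore - <<'E'
from h import *
p=np.array(robot.current_tcp_pos())
lin(p+[0,0,108]); stat('up')
ptp([470,0,330],[np.pi,0,0])
d=cam('wrist'); np.save('pics/c1.npy',d,allow_pickle=True)
H,S,V=hsv3(d)
for n,m,z in (('blue',(H>105)&(H<130)&(S>120),119),('brown',(H<14)&(S>70)&(V>25)&(V<200),154)):
    m[215:]=0
    for r in rects(d,m,z): print(n,r)
for k,z in (('tall',154),('short',119)): print(k,RT[k]['mark'].round(1),proj(d,[*RT[k]['mark'],z],True).round(),proj(d,[*RT[k]['mark'],14],True).round())
cv2.imwrite('pics/c1.png',cv2.resize(d['img'][:230],None,fx=1.5,fy=1.5))
E
```

```text
up t 28.7 w 55.8 ff 0.0 F [-0.   0.3 -1.2] [ 614.  -139.5  190.1]
blue (array([561.8, 407.5]), array([64.3, 46.1]), -83.9, array([ 12., 118.]))
blue (array([ 589.8, -124.6]), array([44.3, 35.9]), -74.0, array([355.,  78.]))
blue (array([717.6, 261. ]), array([30.7, 17.8]), 76.0, array([78.,  5.]))
brown (array([ 468.1, -276.3]), array([44.4, 16.5]), -9.7, array([456., 180.]))
brown (array([479.2, -86. ]), array([48.1, 39.8]), -4.7, array([330., 166.]))
brown (array([484.4, -23. ]), array([48. , 39.7]), -4.8, array([278., 161.]))
brown (array([489.7,  39.6]), array([47.7, 40.1]), -4.8, array([224., 157.]))
brown (array([495. , 102.8]), array([48.7, 40.1]), -5.0, array([172., 153.]))
brown (array([578.7, -90.7]), array([62.3, 49.4]), 1.9, array([333.,  86.]))
brown (array([585.2, -19.4]), array([45.7, 14.7]), -7.7, array([277.,  76.]))
brown (array([ 618.3, -334. ]), array([86.6, 63.8]), -87.8, array([491.,  76.]))
brown (array([605.1, 104.9]), array([89.6, 63.7]), 38.9, array([171.,  67.]))
tall [617.8 137.4] [142.  54.] [174.  69.]
short [ 594.9 -137.7] [364.  75.] [342.  82.]
```

View pics/c1.png

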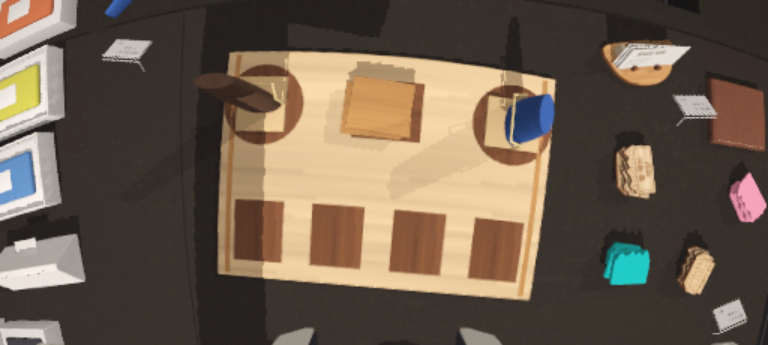

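Both rests stand on their marks: the tall foot is centred at about (261,104) px and the short at about (513,123), as predicted. Packs next, with a close overhead look just before each grasp.

```bash
cat >> h.py <<'E'
def find_pack(x,y,z=30):
    d=cam('wrist'); H,S,V=hsv3(d); m=((H<25)&(H>8)&(S>40)&(V>90)).astype(np.uint8); m[215:]=0
    m=cv2.morphologyEx(m,cv2.MORPH_CLOSE,np.ones((5,5),np.uint8))
    c=[r for r in rects(d,m,z,200) if np.hypot(*(r[0]-[x,y]))<90 and r[1][0]<90]
    print('pack cand',c); return min(c,key=lambda r:np.hypot(*(r[0]-[x,y]))) if c else None
def do_pack(x,y,mx,my):
    ptp([x-71,y,180],[np.pi,0,0]); robot.move_gripper(.8)
    r=find_pack(x,y)
    (cx,cy),(w,hh),ang=r[0],r[1],r[2]; assert 54<w<70 and 42<hh<56 and abs(ang)<40
    yaw=np.radians(ang)
    ptp([cx,cy,110],[np.pi,0,yaw]); hit=lin([cx,cy,6],speed=120,f_stop=8); stat('at %s'%hit)
    robot.move_gripper(0.); stat('grip')
    lin([cx,cy,140],speed=150); stat('lift')
    m=bw(mx,my)
    ptp([*m,120],[np.pi,0,YB]); stat('over')
    lin([*m,24],speed=120); hit=lin([*m,9],speed=25,f_stop=3); stat('down %s'%hit)
    robot.move_gripper(.68); lin([*m,140],speed=150); stat('rel')
E
python3 -W ignore - <<'E'
from h import *
do_pack(552,-294,-75,-135)
E
```

```text
pack cand [(array([ 554. , -294.6]), array([60.9, 47.6]), 0.7, array([259., 112.]))]
at False t 34.6 w 74.4 ff 0.0 F [-0.2  0.3 -0.1] [ 554.5 -295.1    7. ]
grip t 35.2 w 47.9 ff 30.0 F [-0.7  0.7  2.2] [ 554.1 -294.6    6.3]
lift t 36.2 w 47.7 ff 30.0 F [ 0.3  0.5 -0.3] [ 553.4 -294.2  138.8]
over t 37.0 w 47.7 ff 30.0 F [-0.8 -0.3 -0.7] [ 453.9 -123.9  120.4]
down True t 38.4 w 47.6 ff 30.0 F [ 0.2 -0.1  2.5] [ 453.  -122.9   13.9]
rel t 39.9 w 62.8 ff 0.0 F [-0.1 -0.8 -0.1] [ 452.1 -122.5  139.2]
```

```bash
python3 -W ignore - <<'E'
from h import *
do_pack(435,-405,-75,45)
ptp([500,-6,330],[np.pi,0,YB])
d=cam('wrist'); np.save('pics/c2.npy',d,allow_pickle=True)
H,S,V=hsv3(d)
cv2.imwrite('pics/c2.png',cv2.resize(d['img'][:230],None,fx=1.5,fy=1.5))
q=bw(68,0); ptp([*(q-71*RB[:,0]),200],[np.pi,0,YB]); d=cam('wrist'); np.save('pics/tl.npy',d,allow_pickle=True)
cv2.imwrite('pics/tl.png',cv2.resize(d['img'][50:180,170:340],None,fx=4,fy=4,interpolation=cv2.INTER_CUBIC))
print(q,proj(d,[*q,8],True),YB)
E
```

```text
pack cand [(array([ 433.2, -408. ]), array([59.4, 46.9]), -13.1, array([261., 115.]))]
at False t 43.1 w 74.4 ff 0.0 F [ 0.  -0.3 -1. ] [ 433.6 -408.7    7. ]
grip t 43.6 w 48.8 ff 29.1 F [-0.6  1.6  4.1] [ 433.3 -408.     6.4]
lift t 44.7 w 48.6 ff 29.2 F [ 0.6  0.2 -2.2] [ 432.7 -407.4  138.9]
over t 46.4 w 48.3 ff 29.2 F [ 0.5 -0.8 -0.2] [468.2  55.7 120.1]
down True t 47.8 w 48.5 ff 29.3 F [ 1.1 -0.3  0.1] [468.   56.5  13.7]
rel t 49.3 w 62.9 ff 0.0 F [ 0.2 -0.  -0.4] [466.9  56.6 139.2]
[ 6.06370866e+02 -1.48291078e-01] [258.01888923 112.71776403] -0.0831197100012738
```

View pics/c2.png

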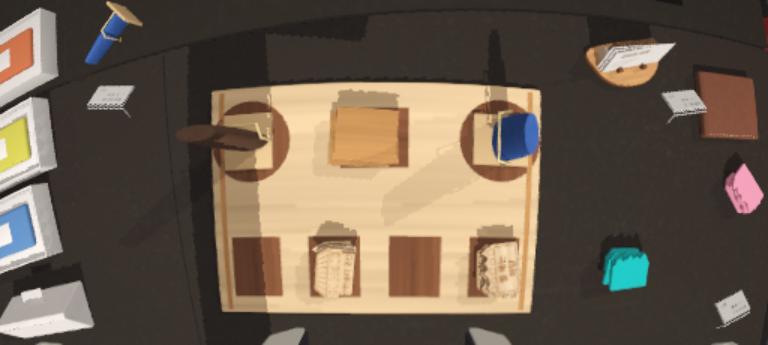

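View pics/tl.png

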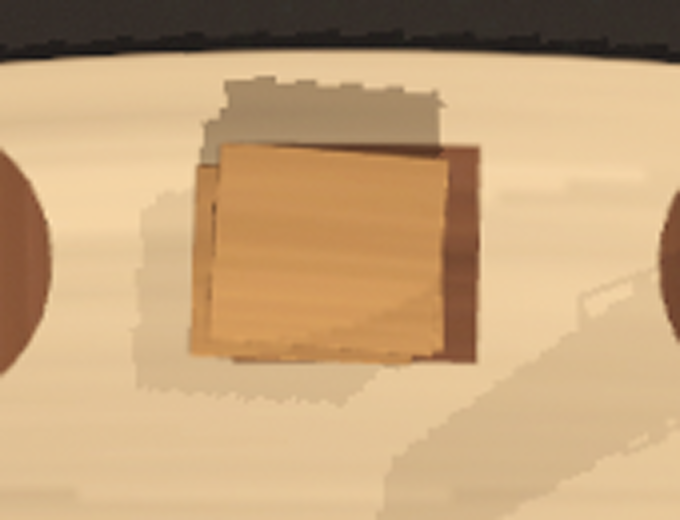

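Both packs lie square on their marks. The pile's top tile spans (213–447, 145–355) in the crop, with the lower tiles sticking out left and towards the robot. I'll tap it across y, slide it to the mark, then tap across x and y again.

```bash
cat > tap.py <<'E'
from h import *
Z=10.
def tap(c,yaw,to=None,op=.95):
    ptp([*c,90],[np.pi,0,yaw]); robot.move_gripper(op); stat('pre')
    hit=lin([*c,Z],speed=100,f_stop=6); stat('in %s'%hit)
    if hit: lin([*c,90]); raise SystemExit('hit')
    robot.move_gripper(0.); robot.sleep(.2); stat('tap')
    if to is not None: lin([*to,Z],speed=40); robot.sleep(.3); stat('slid'); c=to
    robot.move_gripper(op); lin([*c,90],speed=120)
def look():
    q=bw(68,0); ptp([*(q-71*RB[:,0]),200],[np.pi,0,YB]); d=cam('wrist'); np.save('pics/tl2.npy',d,allow_pickle=True)
    cv2.imwrite('pics/tl2.png',cv2.resize(d['img'][50:180,170:340],None,fx=4,fy=4,interpolation=cv2.INTER_CUBIC))
    H,S,V=hsv3(d); m=((H>=13)&(H<=17)&(S>120)).astype(np.uint8); m[215:]=0
    for r in rects(d,m,32,1000): print(r)
    print('want',q,np.degrees(YB))
E
python3 -W ignore - <<'E'
from tap import *
d=np.load('pics/tl.npy',allow_pickle=True).item()
f=lambda x,y,z:topl(d,170+x/4,50+y/4,z,True)[:2]
L=f(192,260,24); Rr=f(446,260,32); T=f(330,146,32); Bt=f(330,360,16); print(L,Rr,T,Bt)
c=np.array([(T[0]+Bt[0])/2,(L[1]+Rr[1])/2]); print(c); q=bw(68,0)
tap(c,YB,q); tap(q,YB-np.pi/2); tap(q,YB); look()
E
```

```text
[607.97647145  45.67119464] [601.89166025 -25.98160154] [636.30169222   3.56406592] [574.82115797   8.93194599]
[605.56142509   9.84479655]
pre t 52.0 w 88.6 ff 0.0 F [ 0.2 -0.1  0.1] [605.5   9.8  90.1]
in True t 52.8 w 88.4 ff 2.6 F [-0.4  0.6  5.2] [604.1  10.1   8.3]hit
```

```bash
sed -i "s/^Z=10./Z=11./; s/    hit=lin(\[\*c,Z\],speed=100,f_stop=6)/    lin([*c,40],speed=100); hit=lin([*c,Z],speed=30,f_stop=6)/" tap.py
python3 -W ignore - <<'E'
from tap import *
c=np.array([605.6,9.8]); q=bw(68,0)
tap(c,YB,q); tap(q,YB-np.pi/2); tap(q,YB); look()
E
```

```text
pre t 54.0 w 88.3 ff 0.0 F [-0.4  0.4  0.3] [605.5   9.8  89.7]
in False t 55.8 w 88.5 ff 0.0 F [0.2 0.4 0.7] [605.8   9.8  11.2]
tap t 56.5 w 64.0 ff 29.7 F [ 0.1 -0.6  1.4] [605.7   9.7  11.2]
slid t 57.2 w 64.0 ff 29.7 F [ 1.2 -1.4  2.6] [ 6.066e+02 -3.000e-01  1.110e+01]
pre t 60.2 w 88.7 ff 0.0 F [-0.7 -0.1 -0.7] [ 6.064e+02 -2.000e-01  9.000e+01]
in False t 62.0 w 88.2 ff 0.0 F [0.2 0.4 0.8] [ 6.066e+02 -2.000e-01  1.120e+01]
tap t 62.8 w 55.6 ff 29.8 F [-1.  -0.2  0.6] [ 6.064e+02 -2.000e-01  1.110e+01]
pre t 66.0 w 88.2 ff 0.0 F [-0.3 -0.1 -0.7] [ 6.064e+02 -1.000e-01  9.000e+01]
in False t 67.7 w 88.4 ff 0.0 F [-0.2 -0.1 -0.4] [ 6.065e+02 -2.000e-01  1.120e+01]
tap t 68.5 w 64.0 ff 29.8 F [-1.2  0.5  1.1] [ 6.065e+02 -2.000e-01  1.110e+01]
(array([6.066e+02, 2.000e-01]), array([64.8, 56.8]), 83.0, array([257., 113.]))
want [ 6.06370866e+02 -1.48291078e-01] -4.762408577424328
```

View pics/tl2.png

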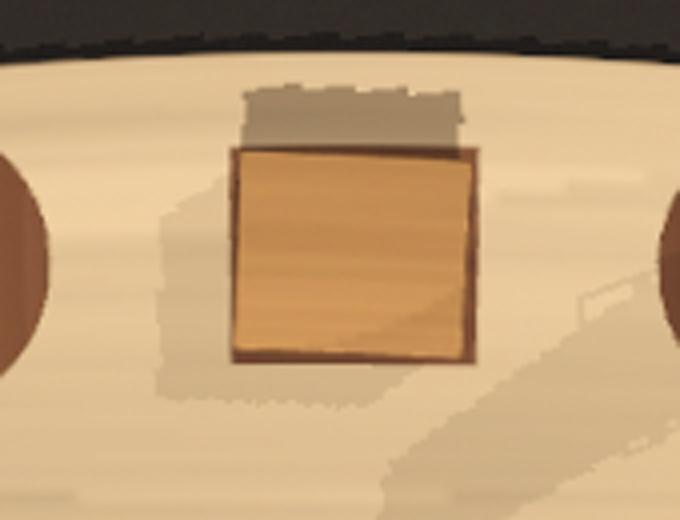

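The pile is aligned and centred but about 2° off square. I'll grip it at its own angle, turn it square and release gently.

```bash
python3 -W ignore - <<'E'
from tap import *
q=bw(68,0); y0=YB-np.radians(2.2)
ptp([*q,90],[np.pi,0,y0]); robot.move_gripper(.85); lin([*q,40]); print(lin([*q,11],speed=30,f_stop=6))
robot.move_gripper(0.); robot.sleep(.2)
lin([*q,11],[np.pi,0,YB],speed=10); robot.sleep(.4); stat('turned'); print(robot.current_eef_rot(),YB)
robot.move_gripper(.72); robot.move_gripper(.85); lin([*q,90]); look()
E
```

```text
False
turned t 74.4 w 63.9 ff 29.8 F [ 0.  -0.3  3.1] [ 6.066e+02 -2.000e-01  1.120e+01]
[ 3.14155680e+00 -4.12829933e-04 -8.33162291e-02] -0.0831197100012738
(array([606.6,   0. ]), array([63.9, 56.4]), 85.3, array([257., 113.]))
want [ 6.06370866e+02 -1.48291078e-01] -4.762408577424328
```

View pics/tl2.png

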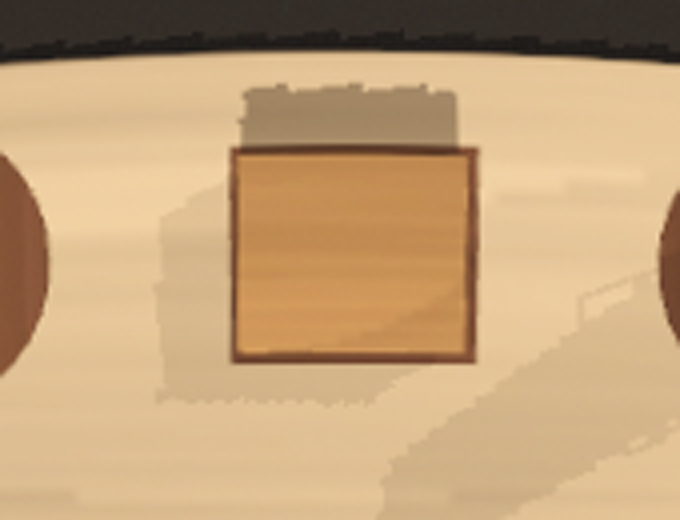

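The pile is now square and centred. Last check on the packs and rests.

```bash
python3 -W ignore - <<'E'
from h import *
for my in (-135,45):
    m=bw(-75,my); ptp([*(m-71*RB[:,0]),200],[np.pi,0,YB]); d=cam('wrist'); H,S,V=hsv3(d)
    u,v=proj(d,[*m,40],True); print('mark',m.round(1))
    g=((H>=14)&(S<115)&(V>90)).astype(np.uint8); # pack inside brown mark
    b=((H<14)&(S>105)).astype(np.uint8)
    k=np.zeros_like(g); hull=[proj(d,[*bw(-75+sx*33,my+sy*27),8],True) for sx,sy in((1,1),(1,-1),(-1,-1),(-1,1))]
    cv2.fillPoly(k,[np.int32(hull)],1)
    for r in rects(d,g&k,30,300): print(r)
ptp([500,-6,330],[np.pi,0,YB]); d=cam('wrist')
cv2.imwrite('pics/c3.png',cv2.resize(d['img'][:230],None,fx=1.5,fy=1.5))
print(robot.current_t())
E
```

```text
mark [ 452.7 -122.8]
(array([ 436.3, -114.4]), array([37.3, 27.2]), 85.4, array([252., 129.]))
mark [467.6  56.6]
(array([468.3,  54.6]), array([59. , 45.7]), -4.4, array([260., 113.]))
78.9167
```

View pics/c3.png

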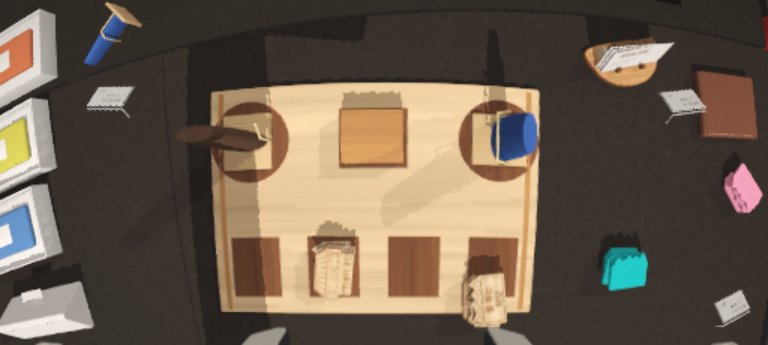

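The right-hand pack has been knocked about 35 mm towards the robot, to about (486,300) px. I'll take one close look and put it back.

```bash
python3 -W ignore - <<'E'
from h import *
c=bw(-75,-135)+RB@np.array([-35,6.]); print(c)
ptp([*(c-71*RB[:,0]),180],[np.pi,0,YB]); d=cam('wrist'); np.save('pics/pk.npy',d,allow_pickle=True)
u,v=proj(d,[*c,30],True); print(u,v)
cv2.imwrite('pics/pk.png',cv2.resize(d['img'][50:180,170:340],None,fx=4,fy=4,interpolation=cv2.INTER_CUBIC))
E
```

```text
[ 418.27530276 -113.92464668]
257.64763951838864 114.3788036641717
```

View pics/pk.png

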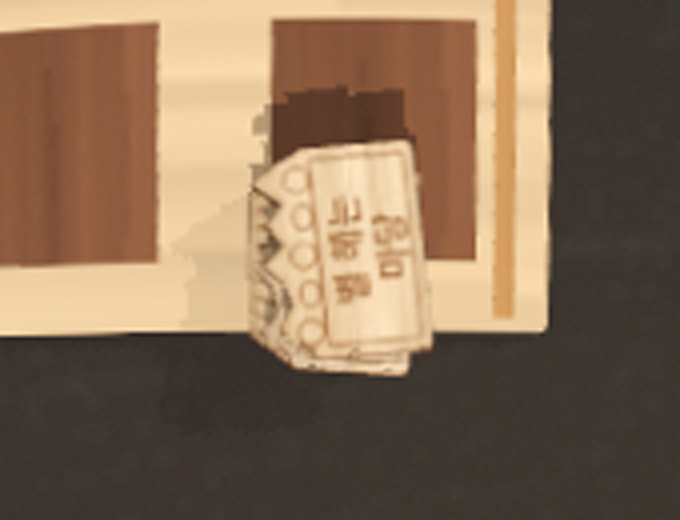

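The pack overhangs the near edge of the board. It spans (250–430, 142–365) in the crop and is turned about +5° relative to the board.

```bash
python3 -W ignore - <<'E'
from h import *
d=np.load('pics/pk.npy',allow_pickle=True).item()
f=lambda x,y,z:topl(d,170+x/4,50+y/4,z,True)[:2]
print('size',np.linalg.norm(f(340,145,38)-f(340,362,38)),np.linalg.norm(f(252,250,30)-f(425,250,38)))
c=f(340,253,36); yaw=YB+np.radians(5); print(c)
ptp([*c,110],[np.pi,0,yaw]); robot.move_gripper(.85)
lin([*c,45],speed=100); hit=lin([*c,14],speed=40,f_stop=6); stat('at %s'%hit)
if hit: raise SystemExit
robot.move_gripper(0.); stat('grip'); lin([*c,120]); m=bw(-75,-135)
ptp([*m,110],[np.pi,0,YB]); lin([*m,26],speed=120); hit=lin([*m,10],speed=25,f_stop=3); stat('down %s'%hit)
robot.move_gripper(.72); lin([*m,140]); stat('rel')
ptp([*(m-71*RB[:,0]),180],[np.pi,0,YB]); d=cam('wrist'); H,S,V=hsv3(d)
k=np.zeros((384,512),np.uint8); cv2.fillPoly(k,[np.int32([proj(d,[*bw(-75+sx*34,-135+sy*28),8],True) for sx,sy in((1,1),(1,-1),(-1,-1),(-1,1))])],1)
g=((V>150)&(S<125)).astype(np.uint8)&k; g=cv2.morphologyEx(g,cv2.MORPH_CLOSE,np.ones((5,5),np.uint8))
print(rects(d,g,30,200),m)
ptp([500,-6,330],[np.pi,0,YB]); d2=cam('wrist')
print('pixel change rest of scene', cv2.absdiff(cv2.resize(d2['img'][:230],None,fx=1.5,fy=1.5),cv2.imread('pics/c2.png')).max(2)[:215].__gt__(60).sum(), cv2.absdiff(cv2.resize(d2['img'][:230],None,fx=1.5,fy=1.5),cv2.imread('pics/c2.png')).max(2)[225:310,220:540].__gt__(60).sum())
E
```

```text
size 56.54686249166761 45.1783660651709
[ 419.6933555  -111.28860543]
at False t 82.3 w 79.4 ff 0.0 F [ 0.6  0.6 -0.3] [ 419.8 -111.4   14.1]
grip t 82.9 w 48.2 ff 29.5 F [-0.7  1.3  1.4] [ 419.6 -111.2   14.1]
down True t 85.4 w 48.5 ff 29.5 F [ 0.7 -0.1  1. ] [ 452.8 -122.9   13.7]
rel t 87.0 w 67.0 ff 0.0 F [-0.1  0.2 -0.3] [ 452.  -122.5  139.2]
[(array([ 453.1, -124.7]), array([63.1, 47.7]), -4.4, array([260., 113.]))] [ 452.65632265 -122.80977308]
pixel change rest of scene 809 52
```

```bash
python3 -c "
from bench import robot
print(robot.hand_in(), robot.current_t())"
```

```text
the job is handed in; nothing more can be done
the job is handed in; nothing more can be done
```

The job is handed in: both rests stand on their round marks, the two packs present (one knocked aside mid-run and put back) lie flat and square on near marks 2 and 4, and the tile pile is in line and square on its mark. The last measurements put the packs and pile within about 2 mm of centre, and the rests looked centred in the images; the run took about 90 s.

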